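# Latch the seal box

### The job

The steel seal box is standing ajar: the loop of its draw latch stands up unhooked. Hook the loop's cross bar down over the outside of the keeper and under its lip, then swing the lever right over past its toggle point until it lies fully down and the front is drawn shut. Leave the other things on the counter where they are.

Things in the scene. Friction and masses are not known exactly. Their poses are not given: they have to be found in the camera images.
- seal_box: Fixed steel box 228 x 180 x 120 mm, side-on to the robot (yaw 90 degrees, +-26). Origin on the counter straight below the lever pivot, z up, +x along the latch from keeper to lever pivot and on over the box's flat top (z = 120 mm, x = -58 to 145, y = -90 to 90 mm). The latch works in the plane y = 0; all its pins run along y. The -x side is a drop front, hinged along its lower edge.
- front (a joint): Angle of the drop front: 0 = drawn shut, 0.085 = ajar by 10 mm at the top, as at the start. Its springy rubber seal holds it ajar (about 30 N at the keeper to shut it).
- front_edge (a point): Middle of the outer (-x) edge of the flat top flange of the front, at the flange's upper face (about 122 mm above the counter). The flange is 180 mm wide (y), 40 mm deep (from here to +x) and 8 mm thick; the keeper stands on it. Moves with the front.
- keeper (a point): Where the centre of the loop's bar belongs when hooked. The keeper is a dark steel hook 26 mm wide (y) on the flange: an upright wall whose outer (-x) face is 4 mm to the +x side of this point, and a top lip reaching 4 mm past it to -x. The slot under the lip is open to -x: floor (flange) 5 mm below this point, lip underside 10 mm above, lip top 16 mm above. Axes as the box's; moves with the front.
- bar (a point): Centre of the loop's cross bar: round steel, 8 mm thick, 68 mm long (along y). The loop is ladder-shaped: two arms at y = +-34 mm run from the loop pin 100 mm to this bar, then on to the pull rod. At the start the bar stands in the air above the keeper. The pin is stiff: the loop stays as left and turns up with the lever as that is pushed down, unless the bar is caught under the keeper's lip.
- loop_pin (a point): Pin on the lever, at y = 0, on which the loop swings: 25 mm from the lever pivot, at the angle (joint lever - 0.2 rad) from the box's +x upwards. Always 100 mm from the bar: for the bar to come out beyond the keeper the lever must swing up, which it does by itself when the loop is pulled by its rod (drag 5 to 12 N). Pull along the arcs: the pin goes round the pivot, the loop round the pin.
- pull_rod (a point): Centre of the pull rod at the loop's free end: round steel, 10 mm thick, 68 mm long (along y), 60 mm clear between the arms. The arms kink up beyond the bar: with the loop level the rod is 58.5 mm beyond the bar (to -x, away from the pin) and 28 mm above it. Can be pinched from above with one finger before and one behind it along the box's x; it turns easily in the fingers.
- lever_pivot (a point): Axis of the lever (along the box's y), above the box's top: at x = 0, y = 0, z = 136 mm of the box.
- lever_end (a point): Middle of the free end of the lever, 116 mm from the pivot. The lever is a flat steel paddle 34 mm wide (y) and 8 mm thick, straight from 13 mm off the pivot to this end.
- lever (a joint): Lever angle: 0 = fully down on the box (latched), growing as it swings up and over towards the keeper (1.5 upright, stop at 2.3). The paddle stands at (value + 0.05) rad from the box's +x upwards. Friction holds it where it is left. With the loop hooked it must be pushed (under 15 N at its end) past its toggle point at about 0.3; from there the pull of the seal drives it on down to 0.
- cup: Bystander: white porcelain cup with a handle, 80 mm across, 85 mm high, standing beside the box. Origin at the centre of its underside, z up.
- torch: Bystander: black pocket torch lying flat, 132 mm long. Origin under its middle.
- key_fob: Bystander: brass padlock key on a round fob, 85 mm long, 5 mm thick, lying on the box's top beside the lever. Origin under the fob disc, the key along +x.
- office_stamp: Bystander: wooden hand stamp, 52 mm across, 84 mm high, upright. Origin at the centre of its underside.
- tape_roll: Bystander: roll of tape lying flat, 104 mm across, 48 mm high. Origin at the centre of its underside.

How it is judged:
On the way, in this order (a step that is already met when the one before it is completed fails the run):
1. the loop's bar is hooked: outside the keeper's wall and under its lip, with the front still ajar (x of bar in the frame of keeper between -0.0045 and 0.006 m and z of bar in the frame of keeper between -0.007 and 0.01 m and value of joint front above 0.035 rad), for 0.1 s.
2. the lever has been swung over past its toggle point and the front is drawn shut (value of joint lever below 0.1 rad and value of joint front below 0.03 rad), for 0.2 s.
At the end, for the whole second after the job is handed in: The loop's bar is hooked on the keeper (against its wall within 4.5 mm, under its lip), the lever lies fully down (within 0.08 rad of its stop) and at rest, and the front is drawn shut (within 0.03 rad) (x of bar in the frame of keeper between -0.0045 and 0.006 m and z of bar in the frame of keeper between -0.007 and 0.01 m and value of joint lever below 0.08 rad and value of joint front below 0.03 rad and velocity of joint lever below 0.05 rad/s); the robot touches nothing.
It fails at once if any of the loose bystanders (cup, torch, key fob, stamp, tape roll) is moved by more than 25 mm (distance of any of cup, torch, key_fob, office_stamp, tape_roll from where it was at the start of the episode above 0.025 m).
It fails at once if the cup is tipped (angle between cup's own z axis and vertical above 0.4 rad).
It also fails if it takes over 51 s, if anything falls off the work surface, if the arm or the gripper's body presses on something with over 40 N, if the wrist force passes 120 N, or if a joint passes its speed limit or range.

### The arm

A 6-joint arm with a two-finger parallel gripper is mounted at the origin on the work surface. World frame = base frame: x ahead of the robot, y to its left, z up, the work surface at z = 0. Lengths are in m, angles in rad, forces in N, time in s.
With the tool pointing down it reaches from about 0.3 to 1 m from the base axis. Payload 5.1 kg.
Tool frame: the origin (TCP) lies midway between the tips of the shut fingers; the grasp point (between the pads) lies 19 mm behind it; z points along the fingers, y is the line along which they close (so a half turn about z gives the same grasp; the last joint's range is limited). The gripper opens to 95 mm and grips with 3 to 60 N. Pads are 20 mm wide; open, the fingers measure 119 mm over their backs; the gripper's body (75 mm by 180 mm) begins 59 mm behind the grasp point.
Start: joints at [-1.257, 0.124, 1.65, -0, 1.367, -0.083], TCP at [0.251, -0.599, 0.184] pointing down, gripper open.
Joint ranges: [-2.61, 2.61], [-1.02, 2.33], [0.03, 2.71], [-1.35, 4.49], [0.32, 2.68], [-2.91, 2.91]. Speed limits (rad/s): [2.57, 2.57, 3.14, 3.14, 3.14, 3.14].

### API

Orientations are given as a unit quaternion [w, x, y, z].
In Python, from bench import observe, viewer, hand_in gives the robot as it stands.
- The arm moves only by the tool jog_arm, never from a script. Its arguments are lists of equal length, an entry for each row: "dp": the shift along the world's x, y, z in m, a list of three; "roll": the turn about the world's z in rad; "claw": the opening, from -1 (shut) to 1 (fully open), so that 0 is half open. In form: {"dp": [[tx, ty, tz], ...], "roll": [roll, ...], "claw": [claw, ...]}. A call has 1 to 20 rows; each row is the pose to reach, as a shift and turn from the pose commanded when the call began; what a row does not reach only later rows make up. A row lasts 1/10 s, in which the tool goes at most 50 mm and 8.59 degrees, less where a joint would pass 70% of its speed; a pose out of reach is approached as far as the arm can. A call with a gripper value outside its range is refused whole. The fingers move at their own pace and stop on an object; the grip force is fixed at half the most. Time passes only in rows, so rows that repeat a pose let the fingers close. It gives the time, the measured TCP pose, the force, the opening and the grip force at its end, in the units of the state.
- observe(): the state, without advancing time (a new reading comes with each control period).
- viewer.grab_frame(name): name is "side" or "top" or "wrist"; returns (picture, depth): 480x640x3 uint8, red, green, blue; 480x640 float32, m along the optical axis (not along the pixel's ray), 0 where there is no reading.
- viewer.camera_model(name): a dict with "fx", "fy", "cx", "cy" (pixels), "k1" (the pictures are not rectified: a ray, as slopes to the right and down, at radius r is drawn at 1 + k1 r^2 times it, then the intrinsics apply), "extrinsics" (4x4, takes a point from camera to world coordinates). Camera axes: x right, y up, looking along -z (the intrinsics and any distortion apply to the point x, -y, -z); pixel columns grow to the right and rows downward; lengths in m; the calibration is good to about 2 mm. A picture is of the moment at which its call begins: read the wrist's pose just before it. camera_model takes no time and is no camera call; for the wrist camera it gives the pose at the moment of the call.
- hand_in(): hands the job in; it is judged then, once.
The state is a dict: "clock": time; "joints": joint angles; "dq": joint speeds; "tau": joint torques, N m; "tcp_pos": TCP position; "orientation": TCP orientation; "wrist_force": force on the tool from outside, world axes, zero at the start; "torque": the same for the moment, N m; "grip_width": opening from 0.0 (shut) to 1.0 (fully open); "grip_force": force on a finger pad.
Only numpy, scipy, OpenCV 4.12 (cv2) and the standard library are available. Lean on these libraries where they do the work, as an engineer would, in place of code of your own. Each camera call takes 0.05 s, during which the arm holds its last target. There are 200 camera calls.

## Working session

There is one attempt and no reset: what is moved stays moved. The work goes in short steps, Python scripts to look and compute and a tool call to move; the robot and the scene stay as the last step left them, time stands still between calls to the robot, and variables do not carry over. Pictures are saved under pics/ and viewed, at most 10 in all, crops included, and the job is handed in when it is done.

Besides the shell and the picture viewer there is one more tool, called after "Request:" as name([rows], argument=value, ...), one row to a line, values as JSON. jog_arm: Moves the arm, as the interface text tells. Its arguments: {"type":"object","properties":{"dp":{"type":"array"},"roll":{"type":"array"},"claw":{"type":"array"}},"required":["dp","roll","claw"]}

```bash
mkdir -p pics; cat > h.py <<'E'
import numpy as np, cv2
from bench import observe, viewer, hand_in
def cam(n):
    m=viewer.camera_model(n); return m
def grab(n,f=None):
    m=cam(n); p,d=viewer.grab_frame(n)
    if f: cv2.imwrite('pics/'+f,p[:,:,::-1])
    return m,p,d
def rays(m,uv):
    uv=np.atleast_2d(np.float64(uv))
    K=np.array([[m['fx'],0,m['cx']],[0,m['fy'],m['cy']],[0,0,1]])
    s=cv2.undistortPoints(uv[:,None],K,np.array([m['k1'],0,0,0,0.]))[:,0]
    E=np.array(m['extrinsics'])
    d=np.c_[s[:,0],-s[:,1],-np.ones(len(s))]
    return E[:3,3],d@E[:3,:3].T
def at_depth(m,uv,z):
    o,d=rays(m,uv); return o+d*np.reshape(z,(-1,1))
def at_z(m,uv,h):
    o,d=rays(m,uv); return o+d*((h-o[2])/d[:,2])[:,None]
E
python3 - <<'E'
from h import *
s=observe();print(s)
P=[]
for n in('side','top'):
    m,p,d=grab(n,n+'0.png'); print(n,m); np.save(n+'0.npy',d)
E
```

```text
{'clock': 0.0, 'joints': array([-1.25659776e+00,  1.24501259e-01,  1.65166911e+00, -5.74507233e-06,
        1.36748312e+00, -8.26162091e-02]), 'dq': array([-1.58460460e-03, -1.93282500e-04,  1.63215521e-03, -2.35656795e-03,
        5.36368541e-05,  1.59144293e-04]), 'tau': array([ 7.07768231e-05, -4.17603636e+01, -3.59929597e+01,  7.75475451e-02,
        4.91513789e-02, -1.56583433e-04]), 'tcp_pos': array([ 0.25095815, -0.59884009,  0.18309249]), 'orientation': array([-1.02319381e-03,  9.80381103e-01,  1.97108680e-01, -1.21840902e-04]), 'wrist_force': array([ 0.64942749, -0.38839866, -0.16428088]), 'torque': array([-0.00610522,  0.01319275,  0.03391895]), 'grip_force': 0.0, 'grip_width': 1.0007685419372114}
side {'fx': 476.252542914992, 'fy': 476.252542914992, 'cx': 319.3414814302089, 'cy': 240.7747121801774, 'k1': -0.10582766130236834, 'extrinsics': array([[ 7.05668349e-01,  4.76183002e-01, -5.24673164e-01,
         1.90525655e-01],
       [-7.08541658e-01,  4.75242360e-01, -5.21644916e-01,
        -3.78673918e-01],
       [ 9.48470648e-04,  7.39861100e-01,  6.72758985e-01,
         5.95609176e-01],
       [ 0.00000000e+00,  0.00000000e+00,  0.00000000e+00,
         1.00000000e+00]])}
top {'fx': 584.891468969724, 'fy': 584.891468969724, 'cx': 319.39673242499214, 'cy': 237.585524974697, 'k1': -0.15105713348386193, 'extrinsics': array([[ 0.0208628 ,  0.99534728, -0.0940666 ,  0.46277581],
       [-0.99977204,  0.02119736,  0.00255877, -0.01087865],
       [ 0.00454083,  0.09399178,  0.99556262,  1.03732592],
       [ 0.        ,  0.        ,  0.        ,  1.        ]])}
```

View pics/side0.png

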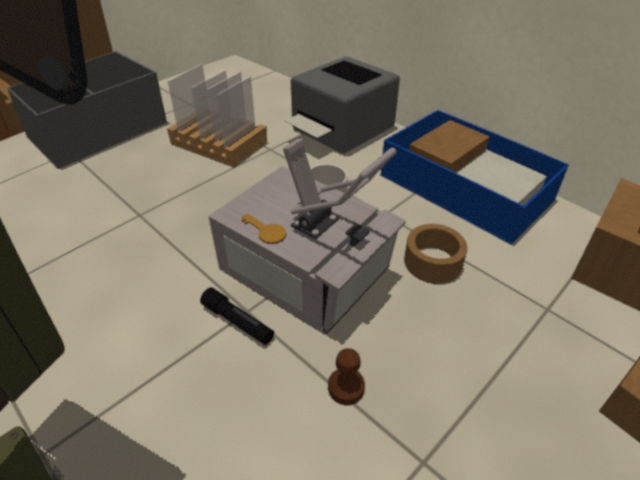

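View pics/top0.png

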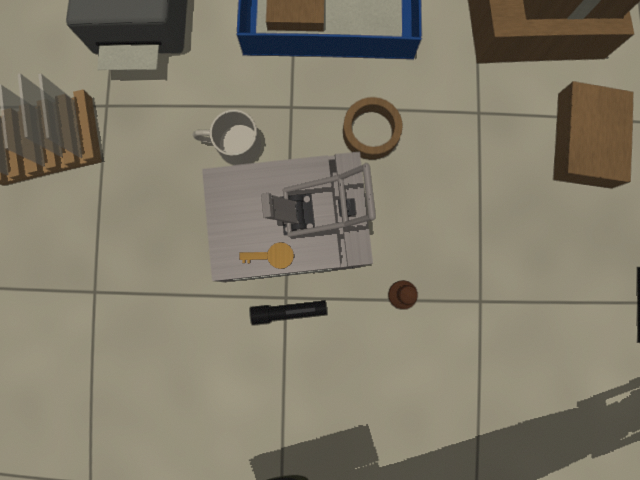

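The side view shows the lever paddle upright, with its end at about (293,148). The loop slants up to the rod at about (390,155), and the dark keeper is at (357,234). In the top view the box spans (204..371, 153..280), with the rod at about (370,193), the bar at about (341,200) and the keeper at about (350,207). The stamp, torch, cup and tape are clear of it.

```bash
cat > a.py <<'E'
from h import *
import sys
m=cam('top'); d=np.load('top0.npy')
v,u=np.mgrid[140:300,190:400]; uv=np.c_[u.ravel(),v.ravel()]
P=at_depth(m,uv,d[v,u].ravel())
s=(P[:,2]>.112)&(P[:,2]<.128)
r=cv2.minAreaRect(np.float32(P[s,:2])); print('top rect',r); print(cv2.boxPoints(r))
hi=(P[:,2]>.2);
# height map along latch
b=cv2.boxPoints(r); e=sorted([(np.linalg.norm(b[i]-b[i-1]),b[i]-b[i-1]) for i in range(4)],key=lambda t:t[0])[-1][1]
if e[1]<0:e=-e
yaw=np.arctan2(e[1],e[0]);print('yaw',yaw,np.degrees(yaw))
ex=np.array([np.cos(yaw),np.sin(yaw)]);ey=np.array([-ex[1],ex[0]])
T=P[s,:2]; mx=np.c_[T@ex,T@ey]; print('range x',np.percentile(mx,[.3,99.7],axis=0))
# box +x end (x=145), y mid
x0=np.percentile(mx[:,0],99.7)-.145; y0=np.percentile(mx[:,1],[.3,99.7]).mean()
org=ex*x0+ey*y0;print('origin',org)
L=np.c_[(P[:,:2]-org)@ex,(P[:,:2]-org)@ey,P[:,2]]
for c in('top','side'):
    m=cam(c); d=np.load(c+'0.npy'); v,u=np.mgrid[0:480,0:640];ok=d>0
    P=at_depth(m,np.c_[u[ok],v[ok]],d[ok]); Q=np.c_[(P[:,:2]-org)@ex,(P[:,:2]-org)@ey,P[:,2]]
    k=(abs(Q[:,1])<.045)&(Q[:,2]>.135)&(Q[:,0]>-.2)&(Q[:,0]<.1)&(Q[:,2]<.35);Q=Q[k]
    print(c,len(Q))
    im=np.full((600,800,3),255,np.uint8)
    for q in Q: 
        t=int(np.clip((q[1]+.045)/.09*255,0,255))
        cv2.circle(im,(int((q[0]+.2)*2400),int(600-(q[2]-.1)*2400)),2,(t,0,255-t),-1)
    for g in range(0,8): cv2.line(im,(0,600-g*96),(800,600-g*96),(200,200,200),1); cv2.line(im,(g*120,0),(g*120,600),(200,200,200),1)
    cv2.imwrite('pics/prof_%s.png'%c,im)
i=np.vstack([cv2.resize(cv2.imread('pics/prof_%s.png'%c),(800,600))[:, :] for c in('top','side')])
cv2.imwrite('pics/prof.png',cv2.resize(np.hstack([i[:600],i[600:]]),(800,300),interpolation=cv2.INTER_AREA))
E
python3 a.py
```

```text
top rect ((0.5845493078231812, 0.04007987678050995), (0.18168985843658447, 0.2549199163913727), 7.4210004806518555)
[[ 0.47800267  0.15473877]
 [ 0.5109279  -0.0980459 ]
 [ 0.69109595 -0.07457902]
 [ 0.6581707   0.17820565]]
yaw 1.7003174 97.421005
range x [[-0.16220778 -0.67415804]
 [ 0.09057009 -0.49428162]]
origin [0.58635646 0.02148339]
top 2992
side 3137
```

View pics/prof_side.png

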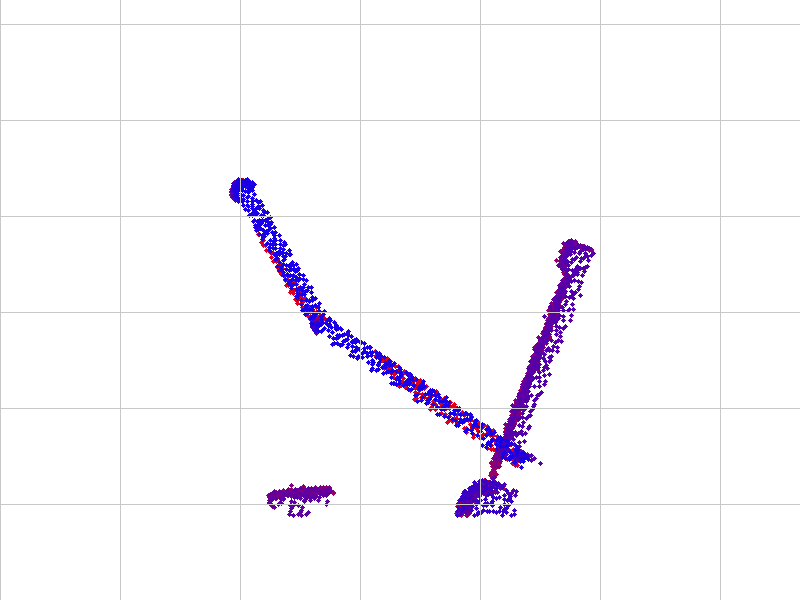

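The side profile (2400 px/m) shows the rod at px (242,188), the bar at (316,325), the pin near (514,464), the lever end at (577,247) and the keeper lip from 268 to 333 at row 490. In box coordinates that gives rod (-0.099, 0.272), bar (-0.068, 0.215), lever end (0.040, 0.247) and keeper about (-0.084, 0.128). These distances agree with the sizes given (100 mm, 161 mm and 116 mm). Next I check y centring and plan the rod path.

```bash
cat > k.py <<'E'
from h import *
yaw=1.7003; org=np.array([.5864,.0215])
ex=np.array([np.cos(yaw),np.sin(yaw)]);ey=np.array([-ex[1],ex[0]])
def tobox(P): P=np.atleast_2d(P); return np.c_[(P[:,:2]-org)@ex,(P[:,:2]-org)@ey,P[:,2]]
def world(x,z,y=0): return np.r_[org+ex*x+ey*y,z]
def fk(lam,phi):
    a=lam-.2; pin=np.array([.025*np.cos(a),.136+.025*np.sin(a)])
    bar=pin+.1*np.array([-np.cos(phi),np.sin(phi)])
    b=phi+np.arctan2(28,158.5); rod=pin+np.hypot(.1585,.028)*np.array([-np.cos(b),np.sin(b)])
    return pin,bar,rod
def cloud(c,d):
    m=cam(c); ok=d>0; v,u=np.nonzero(ok)
    return tobox(at_depth(m,np.c_[u,v],d[ok]))
E
python3 - <<'E'
from k import *
for c in('top','side'):
    Q=cloud(c,np.load(c+'0.npy')); Q=Q[(abs(Q[:,1])<.06)&(abs(Q[:,0])<.2)&(Q[:,2]<.35)]
    r=Q[(abs(Q[:,0]+.099)<.012)&(abs(Q[:,2]-.272)<.012)]
    f=lambda s:np.round([*np.median(s,0),*np.percentile(s[:,1],[2,98])],4)
    print(c,'rod',f(r))
    a=Q[(Q[:,0]<-.075)&(Q[:,2]>.16)&(Q[:,2]<.262)]; print(' arms',f(a[a[:,1]>0]),f(a[a[:,1]<0]))
    l=Q[(Q[:,0]>.025)&(Q[:,2]>.2)]; print(' lever',f(l))
    k=Q[(Q[:,0]<-.05)&(Q[:,2]>.137)&(Q[:,2]<.16)]; print(' keeper',f(k),np.percentile(k[:,0],[3,97]))
    e=Q[(abs(Q[:,2]-.12)<.008)]; print(' flange minx',np.percentile(e[:,0],.5))
print(world(-.099,.272), 'dir ex',ex)
for l,p in [(1.175,.615),(1.5,.5),(1.8,.3),(1.95,0),(1.95,-.2),(1.95,-.37),(1.9,-.37),(1.6,-.34),(1.4,-.32),(1.3,-.3)]:
    a,b,r=fk(l,p); print(l,p,'bar',b.round(4),'rod',r.round(4),'d world',(world(r[0],r[1])-world(*fk(1.175,.615)[2])).round(4))
E
```

```text
top rod [-0.0987  0.0003  0.2731 -0.0361  0.0373]
 arms [-0.0837  0.0351  0.2477  0.0306  0.0381] [-0.0837 -0.0326  0.2479 -0.0372 -0.0299]
 lever [ 0.0346  0.0013  0.2443 -0.0158  0.0171]
 keeper [-0.0808  0.0004  0.1446 -0.0125  0.0127] [-0.08894644 -0.06378129]
 flange minx -0.10740003789068778
side rod [-0.0999  0.0083  0.2725 -0.0339  0.0377]
 arms [-0.0846  0.0362  0.2463  0.0334  0.0379] [-0.0818 -0.032   0.2356 -0.0343 -0.0296]
 lever [ 0.0338  0.004   0.2279 -0.0157  0.0173]
 keeper [-0.076   0.0016  0.1445 -0.0132  0.0128] [-0.08729031 -0.06304192]
 flange minx -0.10614222347204547
[ 0.59918506 -0.07667099  0.272     ] dir ex [-0.12914199  0.99162611]
1.175 0.615 bar [-0.0676  0.2144] rod [-0.0993  0.271 ] d world [0. 0. 0.]
1.5 0.5 bar [-0.0811  0.208 ] rod [-0.119   0.2607] d world [ 0.0025 -0.0195 -0.0104]
1.8 0.3 bar [-0.0963  0.1905] rod [-0.1439  0.2346] d world [ 0.0058 -0.0442 -0.0364]
1.95 0 bar [-0.1045  0.1606] rod [-0.163   0.1886] d world [ 0.0082 -0.0631 -0.0824]
1.95 -0.2 bar [-0.1025  0.1407] rod [-0.1654  0.1566] d world [ 0.0085 -0.0655 -0.1145]
1.95 -0.37 bar [-0.0977  0.1244] rod [-0.1624  0.1294] d world [ 0.0081 -0.0626 -0.1416]
1.9 -0.37 bar [-0.0965  0.1246] rod [-0.1611  0.1296] d world [ 0.008  -0.0613 -0.1414]
1.6 -0.34 bar [-0.09    0.1273] rod [-0.1545  0.1342] d world [ 0.0071 -0.0548 -0.1368]
1.4 -0.32 bar [-0.0859  0.1278] rod [-0.1502  0.136 ] d world [ 0.0066 -0.0505 -0.135 ]
1.3 -0.3 bar [-0.0842  0.1287] rod [-0.1484  0.1382] d world [ 0.0063 -0.0487 -0.1328]
```

Both cameras agree to within 2 mm. Now I move above the rod.

Request:
jog_arm([
  [0.0, 0.0, 0.04],
  [0.0, 0.0, 0.09],
  [0.02, 0.03, 0.13],
  [0.04, 0.06, 0.17],
  [0.07, 0.1, 0.18],
  [0.1, 0.14, 0.18],
  [0.12, 0.18, 0.18],
  [0.15, 0.22, 0.18],
  [0.17, 0.26, 0.18],
  [0.2, 0.3, 0.18],
  [0.23, 0.34, 0.18],
  [0.26, 0.38, 0.18],
  [0.28, 0.42, 0.18],
  [0.31, 0.46, 0.18],
  [0.33, 0.5, 0.18],
  [0.348, 0.522, 0.18],
  [0.348, 0.522, 0.18],
  [0.348, 0.522, 0.18],
  [0.348, 0.522, 0.18],
], roll=[0, 0, -0.05, -0.1, -0.15, -0.2, -0.25, -0.267, -0.267, -0.267, -0.267, -0.267, -0.267, -0.267, -0.267, -0.267, -0.267, -0.267, -0.267], claw=[1, 1, 1, 1, 1, 1, 1, 1, 1, 1, 1, 1, 1, 1, 1, 1, 1, 1, 1])

```text
clock: 2.0
tcp_pos: [0.5987, -0.0784, 0.3641]
orientation: [0.0, 0.998, 0.064, -0.0]
wrist_force: [0.5, 0.5, -0.3]
grip_width: 0.999
grip_force: 0.0
```

Request:
jog_arm([
  [0, 0.001, -0.03],
  [0, 0.001, -0.06],
  [0, 0.001, -0.09],
  [0, 0.001, -0.112],
  [0, 0.001, -0.112],
  [0, 0.001, -0.112],
  [0, 0.001, -0.112],
  [0, 0.001, -0.112],
  [0, 0.001, -0.112],
  [0, 0.001, -0.112],
  [0, 0.001, -0.112],
  [0, 0.001, -0.112],
  [0, 0.001, -0.112],
], roll=[0, 0, 0, 0, 0, 0, 0, 0, 0, 0, 0, 0, 0], claw=[1, 1, 1, 1, 0.5, 0, -0.5, -1, -1, -1, -1, -1, -1])

```text
clock: 3.3
tcp_pos: [0.5992, -0.0764, 0.2523]
orientation: [-0.0, 0.998, 0.065, -0.0]
wrist_force: [-0.3, -0.8, -0.8]
grip_width: 0.298
grip_force: 0.0
```

Request:
jog_arm([
  [0, 0, 0],
  [0, 0, 0],
  [0, 0, 0],
  [0, 0, 0],
  [0, 0, 0],
  [0, 0, 0],
], roll=[0, 0, 0, 0, 0, 0], claw=[-1, -1, -1, -1, -1, -1])

```text
clock: 3.9
tcp_pos: [0.5992, -0.0765, 0.2523]
orientation: [-0.0, 0.998, 0.065, -0.0]
wrist_force: [0.8, 0.8, -0.5]
grip_width: 0.003
grip_force: 0.0
```

The fingers shut on nothing, so I look again.

```bash
python3 - <<'E'
from k import *
m,p,d=grab('side'); np.save('side1.npy',d)
c=p[80:280,220:460]; cv2.imwrite('pics/side1.png',cv2.resize(c,(720,600),interpolation=cv2.INTER_CUBIC)[:,:,::-1])
E
```

```text
(no output)
```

View pics/side1.png

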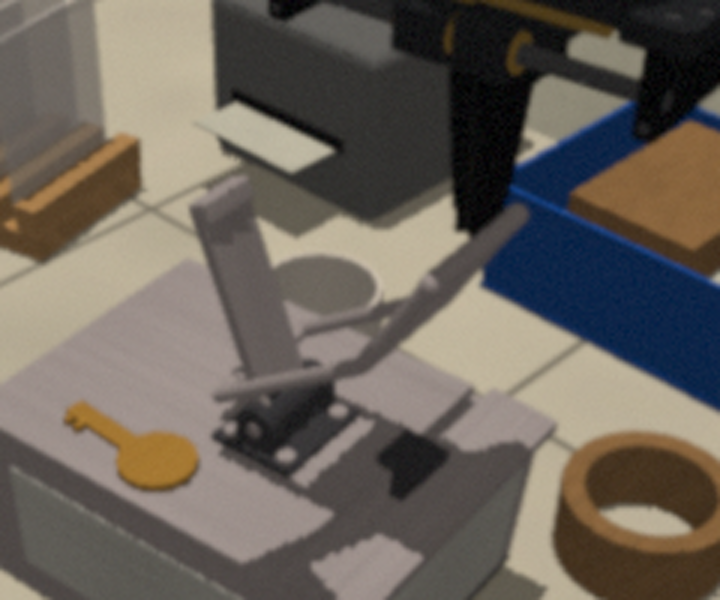

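The crop shows the fingertips ending at about (480,230), above the rod, which runs from (440,300) to (520,212). I compare the tip in the depth cloud with the reported TCP.

```bash
python3 - <<'E'
from k import *
m=cam('side')
E=np.linalg.inv(np.array(m['extrinsics']))
def proj(p):
    c=E[:3,:3]@p+E[:3,3]; s=np.array([c[0],-c[1]])/-c[2]; s=s*(1+m['k1']*(s@s)); return [m['fx']*s[0]+m['cx'],m['fy']*s[1]+m['cy']]
o=observe(); print(o['tcp_pos'],'tcp px',proj(o['tcp_pos']),'in crop',(np.array(proj(o['tcp_pos']))-[220,80])*3)
for y in(-.034,.034): print('rod end crop',(np.array(proj(world(-.099,.272,y)))-[220,80])*3)
Q=cloud('side',np.load('side1.npy'))
for z in np.arange(.23,.34,.01):
    s=Q[(abs(Q[:,0]+.1)<.045)&(abs(Q[:,1])<.03)&(abs(Q[:,2]-z)<.005)]
    if len(s): print(round(z,3),len(s),np.percentile(s,[5,50,95],axis=0).round(3).tolist())
E
```

```text
[ 0.5991821  -0.07649964  0.25235478] tcp px [np.float64(377.53508849173625), np.float64(174.4805959256839)] in crop [472.60526548 283.44178778]
rod end crop [518.69659194 210.26989228]
rod end crop [431.56496543 280.91064079]
0.23 1 [[-0.076, -0.03, 0.231], [-0.076, -0.03, 0.231], [-0.076, -0.03, 0.231]]
0.27 252 [[-0.103, -0.028, 0.268], [-0.101, 0.002, 0.273], [-0.096, 0.027, 0.274]]
0.28 25 [[-0.104, -0.008, 0.282], [-0.102, 0.009, 0.284], [-0.095, 0.012, 0.285]]
0.29 100 [[-0.105, -0.009, 0.286], [-0.102, 0.01, 0.289], [-0.094, 0.012, 0.294]]
0.3 129 [[-0.106, -0.008, 0.296], [-0.104, 0.01, 0.3], [-0.093, 0.012, 0.304]]
0.31 146 [[-0.107, -0.008, 0.306], [-0.105, 0.01, 0.31], [-0.092, 0.013, 0.315]]
0.32 172 [[-0.108, -0.007, 0.315], [-0.103, 0.011, 0.32], [-0.09, 0.013, 0.325]]
0.33 188 [[-0.109, -0.007, 0.326], [-0.103, 0.011, 0.33], [-0.089, 0.012, 0.334]]
0.34 215 [[-0.111, -0.006, 0.336], [-0.103, 0.011, 0.34], [-0.088, 0.012, 0.345]]
```

The side camera puts the fingertips at z ≈ 0.281, but the state says 0.252. The tool is about 28 mm higher than reported, while x and y agree. I'll open, go 29 mm lower and close again.

Request:
jog_arm([
  [0, 0, 0],
  [0, 0, 0],
  [0, 0, 0],
  [0, 0, 0],
  [0, 0, 0],
  [0, 0, 0],
  [0, 0, -0.01],
  [0, 0, -0.02],
  [0, 0, -0.029],
  [0, 0, -0.029],
  [0, 0, -0.029],
  [0, 0, -0.029],
  [0, 0, -0.029],
  [0, 0, -0.029],
  [0, 0, -0.029],
  [0, 0, -0.029],
  [0, 0, -0.029],
], roll=[0, 0, 0, 0, 0, 0, 0, 0, 0, 0, 0, 0, 0, 0, 0, 0, 0], claw=[0, 0, 0, 0, 0, 0, 0, 0, 0, -1, -1, -1, -1, -1, -1, -1, -1])

```text
clock: 5.65
tcp_pos: [0.5994, -0.0766, 0.2237]
orientation: [0.0, 0.998, 0.065, 0.0]
wrist_force: [-0.7, -0.1, 0.2]
grip_width: 0.097
grip_force: 30.0
```

Gripped at 9.2 mm, which fits the rod. Now I pull along the arcs to (lever 1.95, loop level).

Request:
jog_arm([
  [0.0005, -0.004, -0.002],
  [0.001, -0.008, -0.004],
  [0.0015, -0.012, -0.006],
  [0.002, -0.016, -0.008],
  [0.0025, -0.0195, -0.0105],
  [0.003, -0.024, -0.015],
  [0.004, -0.029, -0.02],
  [0.0045, -0.034, -0.025],
  [0.005, -0.039, -0.0305],
  [0.006, -0.044, -0.0365],
  [0.0065, -0.049, -0.045],
  [0.007, -0.053, -0.054],
  [0.0075, -0.057, -0.063],
  [0.008, -0.06, -0.073],
  [0.008, -0.063, -0.082],
  [0.008, -0.063, -0.082],
], roll=[0, 0, 0, 0, 0, 0, 0, 0, 0, 0, 0, 0, 0, 0, 0, 0], claw=[-1, -1, -1, -1, -1, -1, -1, -1, -1, -1, -1, -1, -1, -1, -1, -1])

```text
clock: 7.25
tcp_pos: [0.6073, -0.1392, 0.1396]
orientation: [-0.001, 0.998, 0.065, 0.0]
wrist_force: [3.5, 5.0, -0.5]
grip_width: 0.093
grip_force: 30.0
```

```bash
cat > prof.py <<'E'
from k import *
import sys
n=sys.argv[1]; im=np.full((600,800,3),255,np.uint8)
for c,col in(('side',(200,0,0)),('top',(0,0,220))):
    m,p,d=grab(c); Q=cloud(c,d)
    Q=Q[(abs(Q[:,1])<.045)&(Q[:,2]>.11)&(Q[:,0]>-.2)&(Q[:,0]<.13)&(Q[:,2]<.34)]
    for q in Q: cv2.circle(im,(int((q[0]+.2)*2400),int(600-(q[2]-.1)*2400)),1,col if abs(q[1])>.028 else (0,160,0) if c=='side' else (0,160,220),-1)
for g in range(0,8): cv2.line(im,(0,600-g*96),(800,600-g*96),(200,200,200),1); cv2.line(im,(g*120,0),(g*120,600),(200,200,200),1)
cv2.imwrite('pics/'+n,im); o=observe(); print(tobox(o['tcp_pos']),o['wrist_force'])
E
python3 prof.py p2.png
```

```text
[[-1.61931298e-01 -6.78034656e-05  1.40638491e-01]] [ 2.08060884  4.1569423  -0.93667359]
```

View pics/p2.png

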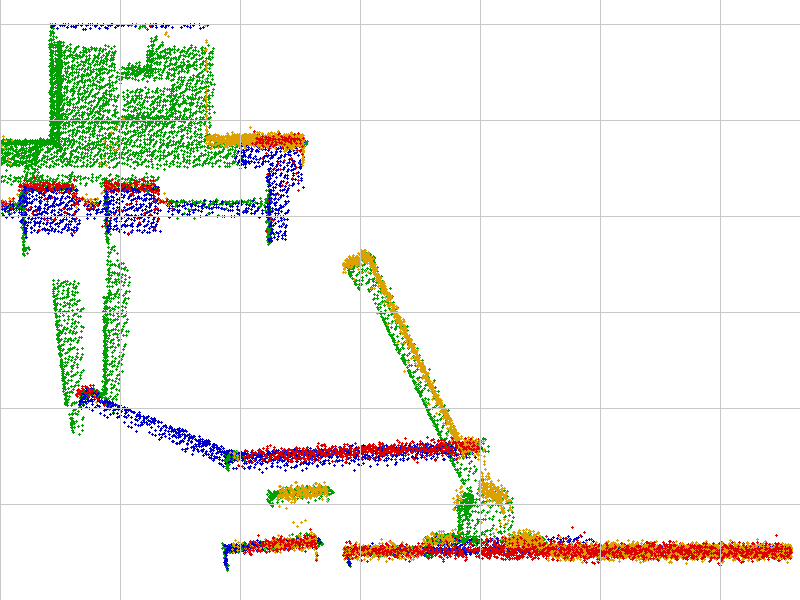

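The profile shows the rod at px (88,392), the bar at (230,460), the lip tip at 268, the flange top at row 545 and the lever end at (360,258). So the bar is at (-0.104, 0.158), 16 mm outside the lip, with the floor at 0.123. Next I lower the loop.

Request:
jog_arm([
  [0, -0.001, -0.005],
  [0, -0.0015, -0.01],
  [0, -0.002, -0.015],
  [0, -0.0025, -0.02],
  [0, -0.003, -0.025],
  [0, -0.003, -0.03],
  [0, -0.003, -0.035],
  [0, -0.0025, -0.04],
  [0, -0.002, -0.044],
  [0, -0.0015, -0.047],
  [0, -0.0015, -0.047],
], roll=[0, 0, 0, 0, 0, 0, 0, 0, 0, 0, 0], claw=[-1, -1, -1, -1, -1, -1, -1, -1, -1, -1, -1])

```text
clock: 8.45
tcp_pos: [0.6075, -0.1419, 0.0938]
orientation: [0.001, 0.998, 0.065, 0.0]
wrist_force: [4.9, -3.8, -1.0]
grip_width: 0.099
grip_force: 30.0
```

```bash
python3 prof.py p3.png
```

```text
[[-0.16470555  0.00017771  0.09395632]] [ 4.97136925 -3.03825469 -0.61353997]
```

View pics/p3.png

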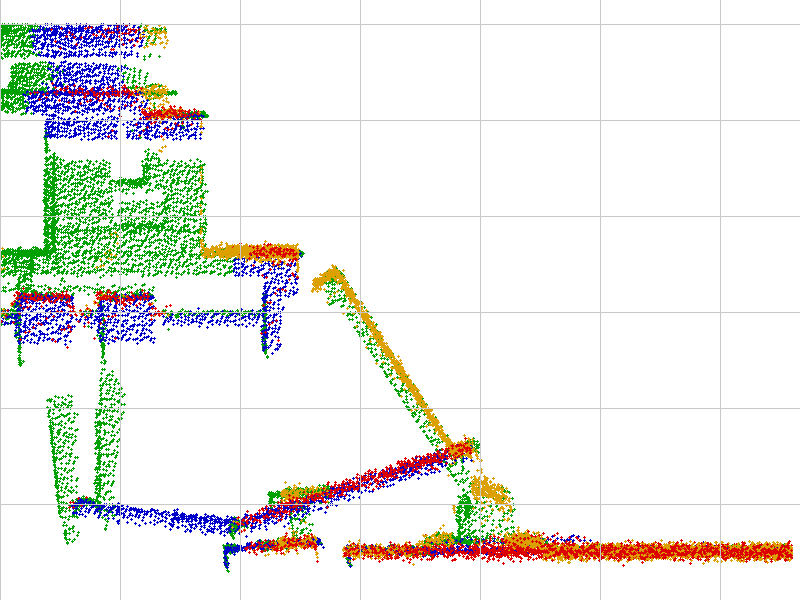

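The profile shows the bar at px (235,525), i.e. (-0.102, 0.131). That is below the lip (rows 490-500) and above the flange (545), and the lever clears the gripper by about 5 mm. Next I draw it in under the lip.

Request:
jog_arm([
  [0, 0.002, 0],
  [-0.0005, 0.004, 0],
  [-0.001, 0.006, 0],
  [-0.001, 0.008, 0],
  [-0.001, 0.01, 0],
  [-0.0015, 0.012, 0],
  [-0.002, 0.014, -0.001],
  [-0.002, 0.016, -0.001],
  [-0.002, 0.017, -0.001],
  [-0.002, 0.018, -0.001],
  [-0.002, 0.018, -0.001],
], roll=[0, 0, 0, 0, 0, 0, 0, 0, 0, 0, 0], claw=[-1, -1, -1, -1, -1, -1, -1, -1, -1, -1, -1])

```text
clock: 9.65
tcp_pos: [0.6054, -0.125, 0.0933]
orientation: [0.002, 0.998, 0.065, 0.0]
wrist_force: [3.8, -6.6, 0.5]
grip_width: 0.1
grip_force: 30.0
```

```bash
python3 prof.py p4.png
```

```text
[[-1.47744798e-01  9.14501787e-05  9.33104602e-02]] [ 3.41121683 -6.33370215 -0.14512172]
```

View pics/p4.png

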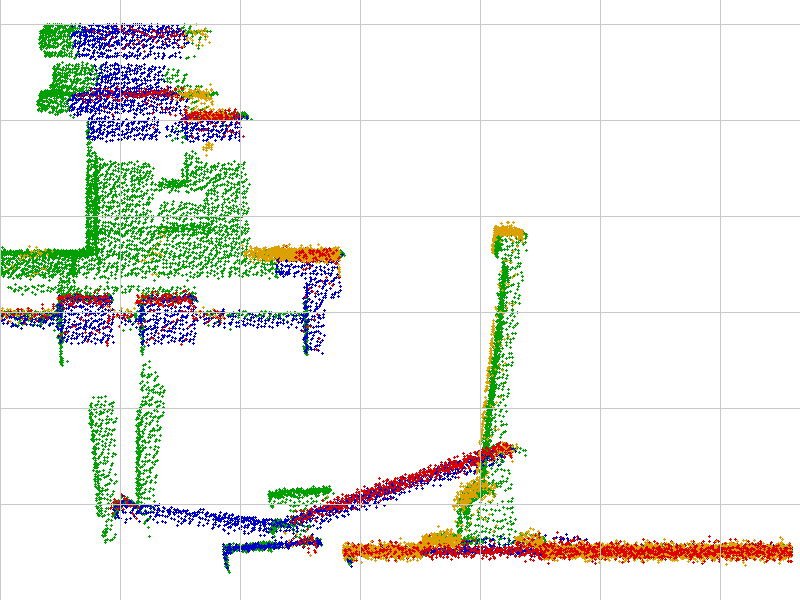

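The profile shows the bar at px (275,525), beneath the lip (rows 490-507) and about 2 mm short of the wall. I pull it in 2 mm more, release and rise.

Request:
jog_arm([
  [0, 0.001, 0],
  [0, 0.002, 0],
  [0, 0.002, 0],
  [0, 0.002, 0],
  [0, 0.002, 0],
  [0, 0.002, 0],
  [0, 0.002, 0],
  [0, 0.002, 0],
  [0, 0.002, 0],
  [0, 0.002, 0.02],
  [0, 0.002, 0.04],
  [0, 0.002, 0.07],
  [0, 0.002, 0.11],
  [0, 0.002, 0.15],
  [0, 0.002, 0.18],
  [0, 0.002, 0.18],
], roll=[0, 0, 0, 0, 0, 0, 0, 0, 0, 0, 0, 0, 0, 0, 0, 0], claw=[-1, -1, -1, -0.5, -0.5, -0.5, -0.5, -0.5, -0.5, -0.5, -0.5, -0.5, -0.5, -1, -1, -1])

```text
clock: 11.35
tcp_pos: [0.6077, -0.1216, 0.2803]
orientation: [0.002, 0.998, 0.065, 0.005]
wrist_force: [0.2, -0.3, 1.2]
grip_width: 0.05
grip_force: 0.0
```

```bash
python3 prof.py p5.png
```

```text
[[-0.14373848 -0.00046988  0.27402871]] [-0.99943095 -0.7056213  -0.15093562]
```

View pics/p5.png

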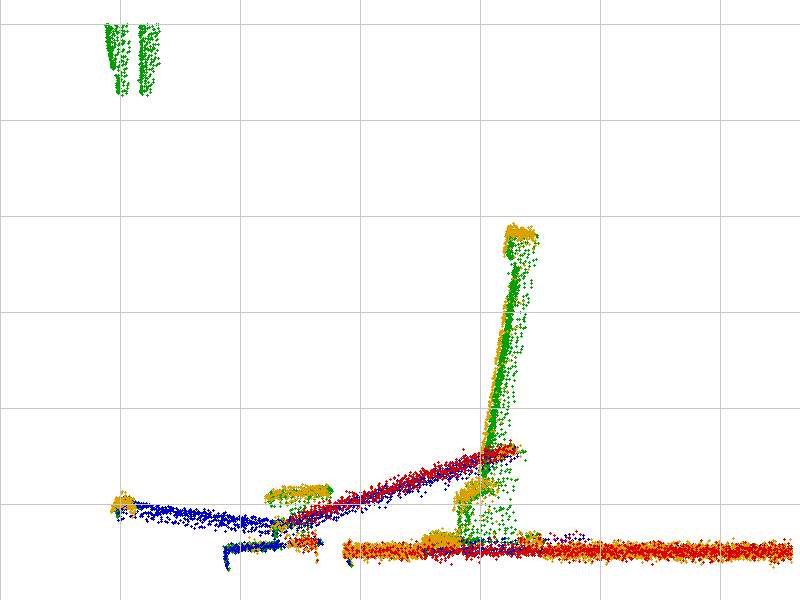

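The bar stays hooked with the gripper away: the rod is at (120,503), and the lever end at (520,232) gives a paddle angle of about 1.43. Next I bring the shut fingers behind the paddle's -x face.

Request:
jog_arm([
  [-0.004, 0.03, 0],
  [-0.008, 0.06, -0.01],
  [-0.012, 0.09, -0.03],
  [-0.015, 0.113, -0.05],
  [-0.015, 0.113, -0.067],
  [-0.015, 0.113, -0.067],
  [-0.015, 0.113, -0.067],
], roll=[0, 0, 0, 0, 0, 0, 0], claw=[-1, -1, -1, -1, -1, -1, -1])

```text
clock: 12.15
tcp_pos: [0.5897, -0.0087, 0.2051]
orientation: [-0.0, 0.998, 0.065, -0.001]
wrist_force: [0.5, 0.5, 0.5]
grip_width: 0.003
grip_force: 0.0
```

```bash
python3 - <<'E'
from k import *
o=observe(); t=tobox(o['tcp_pos'])[0]; print(t,o['grip_width'],o['wrist_force'])
for a in(1.43,1.2,1,.8,.6,.4,.2,.08):
    c=np.array([0,.136])+.1*np.array([np.cos(a),np.sin(a)])+.004*np.array([-np.sin(a),np.cos(a)])
    print(a,(world(c[0]-.008,c[1]-.0295)-o['tcp_pos']).round(4))
m,p,d=grab('side'); Q=cloud('side',d); s=Q[(abs(Q[:,1])<.02)&(Q[:,0]<-.01)&(Q[:,0]>-.06)&(Q[:,2]>.19)&(Q[:,2]<.27)]
print('tip',s.min(0),s[s[:,2]<.245].max(0))
E
```

```text
[-0.03037241  0.00066102  0.20509701] 0.003058831749432983 [0.50198073 0.49217221 0.52758605]
1.43 [-0.0035  0.0323  0.001 ]
1.2 [-0.0064  0.0545 -0.0039]
1 [-0.0088  0.0725 -0.0123]
0.8 [-0.0109  0.0885 -0.0241]
0.6 [-0.0126  0.1019 -0.0388]
0.4 [-0.0139  0.1121 -0.056 ]
0.2 [-0.0148  0.1187 -0.0748]
0.08 [-0.0151  0.1208 -0.0866]
tip [-0.04080806 -0.01199888  0.23496281] [-0.02527864  0.01233292  0.24482461]
```

The tip is at z 0.235, as expected. Now I push along the arc.

Request:
jog_arm([
  [-0.0025, 0.02, 0.001],
  [-0.0035, 0.032, 0.001],
  [-0.0045, 0.04, -0.001],
  [-0.0055, 0.048, -0.0025],
  [-0.0065, 0.0545, -0.004],
  [-0.007, 0.061, -0.006],
  [-0.008, 0.067, -0.009],
  [-0.009, 0.0725, -0.0125],
  [-0.0095, 0.078, -0.016],
  [-0.01, 0.0835, -0.02],
  [-0.011, 0.0885, -0.024],
  [-0.0115, 0.093, -0.029],
  [-0.012, 0.0975, -0.034],
  [-0.0125, 0.102, -0.039],
  [-0.013, 0.1055, -0.0445],
  [-0.0135, 0.109, -0.05],
  [-0.014, 0.112, -0.056],
  [-0.014, 0.1145, -0.062],
  [-0.0145, 0.117, -0.068],
  [-0.015, 0.119, -0.075],
], roll=[0, 0, 0, 0, 0, 0, 0, 0, 0, 0, 0, 0, 0, 0, 0, 0, 0, 0, 0, 0], claw=[-1, -1, -1, -1, -1, -1, -1, -1, -1, -1, -1, -1, -1, -1, -1, -1, -1, -1, -1, -1])

```text
clock: 14.2
tcp_pos: [0.5748, 0.1111, 0.1303]
orientation: [0.0, 0.998, 0.065, -0.001]
wrist_force: [0.6, -0.4, -0.8]
grip_width: 0.007
grip_force: 0.0
```

Request:
jog_arm([
  [0, 0.001, -0.005],
  [0, 0.001, -0.009],
  [0, 0.001, -0.011],
  [0, 0.001, -0.011],
  [0, 0.001, -0.011],
  [0, 0, 0.02],
  [0, 0, 0.06],
  [0, 0, 0.1],
  [0, 0, 0.14],
  [0, 0, 0.18],
  [0, 0, 0.18],
  [0, 0, 0.18],
], roll=[0, 0, 0, 0, 0, 0, 0, 0, 0, 0, 0, 0], claw=[-1, -1, -1, -1, -1, -1, -1, -1, -1, -1, -1, -1])

```text
clock: 15.4
tcp_pos: [0.5759, 0.111, 0.3134]
orientation: [-0.0, 0.998, 0.065, 0.002]
wrist_force: [-0.5, -0.1, -0.6]
grip_width: 0.005
grip_force: 0.0
```

```bash
python3 prof.py p6.png
```

```text
[[9.01657730e-02 1.50140405e-04 3.09917144e-01]] [ 0.64510982 -0.25586401 -1.24270925]
```

View pics/p6.png

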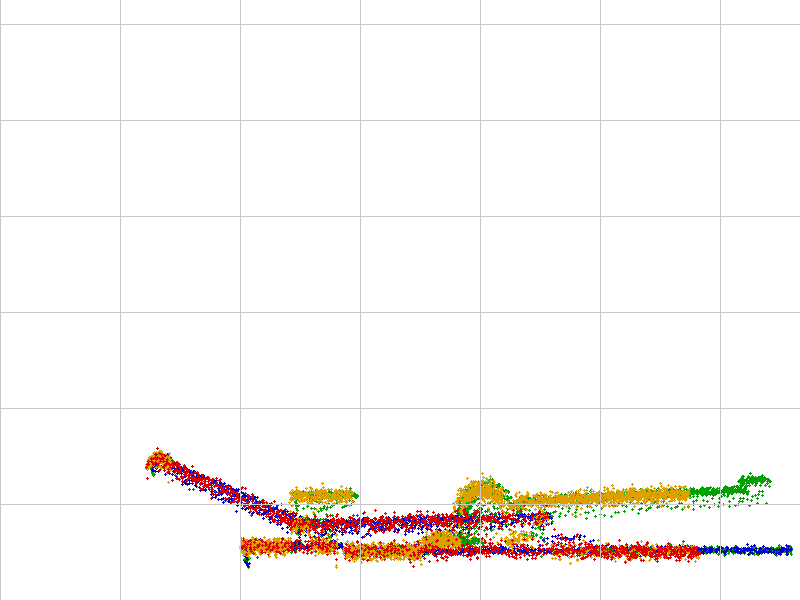

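The profile shows the lever lying flat (slope about 0.05, rows 500 to 490). The lip has moved from px 267 to 290 (about 10 mm, front shut), and the bar is under the lip at (297,524). The gripper is clear.

```bash
python3 -c "
from bench import hand_in; print(hand_in())"
```

```text
the job is handed in; nothing more can be done
None
```

I handed the job in at about 15.5 s: the bar is hooked under the keeper's lip, the lever lies fully down, the front is drawn shut, and I never moved near the other things; hand-in returned no verdict.

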